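# Clear and pack the candle-jar carrier, then click its carry handle upright

### The arm

A 7-joint arm with a two-finger parallel gripper is mounted at the origin on the work surface. World frame = base frame: x ahead of the robot, y to its left, z up, the work surface at z = 0. Lengths are in mm, angles in rad, forces in N, time in s.
With the tool pointing down it reaches from about 400 to 900 mm from the base axis. Payload 5.6 kg.
Tool frame: the origin (TCP) lies midway between the tips of the shut fingers; the grasp point (between the pads) lies 19 mm behind it; x points along the fingers, y is the direction in which the jaws open and shut, and the axes are right-handed (so a half turn about x gives the same grasp; the last joint's range is limited). The gripper opens to 92 mm and grips with 3 to 60 N. Pads are 20 mm wide; open, the fingers measure 128 mm over their backs; the gripper's body (75 mm by 189 mm) begins 69 mm behind the grasp point.
Start: joints at [1.301, 0.468, -0.012, 1.603, 0.006, 1.071, -0.056], TCP at [146.116, -633.371, 214.592] pointing down, gripper open.
Joint ranges: [-2.53, 2.53], [-0.31, 2.02], [-1.57, 1.55], [0.28, 2.44], [-1.29, 4.43], [0.15, 1.84], [-2.92, 2.92]. Speed limits (rad/s): [2.57, 2.57, 3.14, 3.14, 3.14, 3.14, 3.14].

### API

Orientations are given as a rotation vector (axis times angle).
In Python, from cell import robot, grip, kin, viewer gives the robot as it stands. Calls block until the motion is done:
- robot.movep(position, orientation): joint-space move of the TCP to a pose.
- robot.servo_line(position, feed=150, rotation=None): straight line of the TCP; rotation=None keeps the orientation; feed is the mean speed in mm/s.
- robot.goto_joints(angles): joint-space move.
- grip(opening, newtons=None): opening from 0.0 (shut) to 1.0 (fully open); newtons is the grip in N (None keeps the last); returns when the fingers have stopped.
- robot.hold(seconds).
- kin.ik(position, orientation): joint angles nearest the present ones, or None.
- robot.observe(): the state.
- viewer.read_camera(name): name is "side" or "top" or "wrist"; returns the picture (420x560x3 uint8, red, green, blue); there is no depth.
- viewer.camera_info(name): a dict with "camera_matrix" (3x3 intrinsics, pixels), "k1" (the pictures are not rectified: a ray, as slopes to the right and down, at radius r is drawn at 1 + k1 r^2 times it, then the intrinsics apply), "R" (3x3) and "t" (3): a world point X has camera coordinates R X + t. Camera axes: x right, y down, z forward; pixel columns grow to the right and rows downward; lengths in mm; the calibration is good to about 2 mm. A picture is of the moment at which its call begins: read the wrist's pose just before it. camera_info takes no time and is no camera call; for the wrist camera it gives the pose at the moment of the call.
A pose or a line that the arm cannot do raises robot.IKError and nothing moves.
- robot.job_done(): hands the job in, once; it reports no verdict.
Trained networks look in the newest picture that a camera, given by its name, has taken for a name from the list of things; names that differ only in an ending like _2 or _b are one class to them, and where a whole thing is asked for, a point or a joint stands for the part that bears it (a point fixed in the world has none). Each returns a list of dicts, best first, with "confidence" (0 to 1); they miss things now and then, are a little off and sometimes report something else, mostly with a low value. They report only what shows in the picture. A call takes as long as a camera call.
- viewer.silhouettes(name, camera): "mask" (420x560 bool, what is visible of it).
- viewer.pinpoint(name, camera): "at" ([x, y, z] in mm, in the coordinates of the camera as it stood for that picture, good to about 4 mm: a listed point, or the origin of a listed thing).
The state is a dict: "t": time; "joints": joint angles; "joint_velocities": joint speeds; "joint_torque": joint torques, N m; "tcp_pos": TCP position; "tcp_rot": TCP orientation; "contact_force": force on the tool from outside, world axes, zero at the start; "wrist_torque": the same for the moment, N m; "grip_width": opening from 0.0 (shut) to 1.0 (fully open).
Only numpy, scipy, OpenCV 4.12 (cv2) and the standard library are available. Lean on these libraries where they do the work, as an engineer would, in place of code of your own. Each camera call takes 0.05 s, during which the arm holds its last target.

### The job

First clear the shop's own things off and out of the wooden carrier (the long carton lying across it, and the glue bottle and hand stamp if they are there) and put them in the grey tray, the carton lying flat on the tray's floor. Then gently stand every candle jar from the desk upright in the carrier, one to a compartment, without dropping any. Last of all, swing the carry handle up until it clicks in and stays upright by itself; leave the wipes, the calculator and the books where they are.

Things in the scene. Friction and masses are not known exactly. Their poses are not given: they have to be found in the camera images.
- carrier: Square wooden jar carrier, 190 x 190 mm, fixed to the desk. Origin: centre of its underside. Walls 5 mm thick, rim 40 mm high, floor 5 mm thick; two crossed dividers 5 mm thick and 30 mm high make four 87 mm square compartments, centred at 46 mm to either side in x and y. The handle lies folded on its -x side. Handle brackets stand out on the y sides (+y: to 125 mm from the centre, 75 mm high).
- handle (a joint): Angle of the carry handle (rad): 0 folded down level towards the carrier's -x side, about 1.57 upright. Near 1.3 it meets a sprung catch (2 to 3 N at the bar); beyond it the handle clicks in and stays upright between about 1.5 and the hard stop at 1.60. Let go before the catch, it falls back down.
- handle_grip (a point): Middle of the handle's crossbar: a red round grip 18 mm thick, 120 mm long, along the carrier's y axis, 140 mm from the hinge line. Folded down it is 28 mm above the desk, 140 mm to the -x side of the carrier's centre, 36 mm clear of the wall; upright, 168 mm above the desk. Side arms (10 mm rod) run 103 mm to either side.
- handle_hinge (a point): Point on the hinge line of the handle, midway between the pivots: above the carrier's centre, 28 mm above the desk. The hinge line runs along the carrier's y axis.
- carton: Narrow black carton with a red and a white band, 275 mm long (its x) by 50 mm wide (y) by 40 mm high, about 0.25 kg. Origin: centre of its underside. It lies on the carrier's rims, along the carrier's x, over the two compartments of the carrier's -y side, its front end reaching out over the folded handle.
- glue: White glue bottle with a blue band and an orange nozzle, 40 mm across and 75 mm tall overall (treat it as a cylinder), about 0.1 kg. It stands in one of the two carrier compartments on the carrier's +y side. Origin: centre of its underside, z up along it. May be absent (None).
- stamp: Hand stamp with black foot and round wooden knob, 40 mm across and 75 mm tall overall (treat it as a cylinder), about 0.1 kg. It stands in one of the two carrier compartments on the carrier's +y side. Origin: centre of its underside, z up along it. May be absent (None).
- tray: Shallow grey plastic tray, 320 (its x) by 240 mm (y), rim 20 mm high, walls and floor 5 mm thick, fixed to the desk to the robot's right: the place for the shop's own things. Origin: centre of its underside.
- jar_a: Candle jar with red wax, paper label and brass lid: a glass cylinder 60 mm across and 70 mm tall, about 0.28 kg, standing on the desk to the robot's left. Origin: centre of its underside, z up. May be absent (None).
- jar_b: Candle jar with green wax, paper label and brass lid: a glass cylinder 60 mm across and 70 mm tall, about 0.28 kg, standing on the desk to the robot's left. Origin: centre of its underside, z up. May be absent (None).
- jar_c: Candle jar with blue wax, paper label and brass lid: a glass cylinder 60 mm across and 70 mm tall, about 0.28 kg, standing on the desk to the robot's left. Origin: centre of its underside, z up. May be absent (None).
- jar_d: Candle jar with yellow wax, paper label and brass lid: a glass cylinder 60 mm across and 70 mm tall, about 0.28 kg, standing on the desk to the robot's left. Origin: centre of its underside, z up. May be absent (None).
- wipes: Bystander: blue, yellow and white canister of wipes, 88 mm across, 120 mm tall. Origin: centre of its underside.
- calculator: Bystander: grey desk calculator lying flat, 85 by 150 by 23 mm. Origin: centre of its underside.
- books: Bystander: pile of three books, 120 by 180 by 78 mm. Origin: centre of its underside.

How it is judged:
By the outcome, as a careful person would: the job done as asked, in the order asked, and still so for the second after the job is handed in, with the robot touching nothing.
Of glue, stamp only 1 to 2 are there at a start; the rules pass over those that are not, and their reading is None.
Of jar_a, jar_b, jar_c, jar_d only 3 to 4 are there at a start; the rules pass over those that are not, and their reading is None.
At some moment in a run one of jar_a, jar_b, jar_c, jar_d, glue, stamp may be knocked a few centimetres aside while the robot is not near it.
It also fails if it takes over 210 s, if anything falls off the work surface, if the arm or the gripper's body presses on something with over 40 N, if the wrist force passes 120 N, or if a joint passes its speed limit or range.

## Working session

There is one attempt and no reset: what is moved stays moved. The work goes in short steps, each a Python script; the robot and the scene stay as the last script left them, time stands still between calls to the robot, and variables do not carry over. Pictures are saved under pics/ and viewed, and the job is handed in when it is done.

```bash
ls; mkdir -p pics; python3 - <<'E'
from cell import robot, grip, kin, viewer
import cv2
s=robot.observe(); print(s)
for n in ("side","top","wrist"):
    im=viewer.read_camera(n); cv2.imwrite(f"pics/a_{n}.png",im[:,:,::-1]); i=viewer.camera_info(n); print(n,i)
E
```

```text
pics
{'t': 0.0, 'joints': array([ 1.3009742 ,  0.46835899, -0.01160335,  1.60361537,  0.00599364,
        1.07139946, -0.05631862]), 'joint_velocities': array([-0.00142127,  0.00115071, -0.00050427, -0.00165224,  0.00045169,
       -0.00123372,  0.00043135]), 'joint_torque': array([-8.44703918e-04, -5.20568740e+01, -1.24424891e-02, -2.43751001e+01,
       -5.65964857e-02,  1.72820542e-02,  1.79523190e-04]), 'tcp_pos': array([ 145.97640234, -632.80034724,  213.6555674 ]), 'tcp_rot': array([ 2.10181984,  0.24116165, -2.10248286]), 'contact_force': array([-0.50392482,  0.38748864,  0.13504989]), 'wrist_torque': array([-0.00457216,  0.02144865,  0.03164383]), 'grip_width': 0.9983992925048605}
side {'camera_matrix': array([[456.69251803,   0.        , 273.60440729],
       [  0.        , 456.69251803, 206.49132065],
       [  0.        ,   0.        ,   1.        ]]), 'k1': -0.06728423887608871, 'R': array([[-0.98973066, -0.14294098, -0.00105227],
       [-0.08301925,  0.580791  , -0.80980838],
       [ 0.11636595, -0.80140482, -0.58669351]]), 't': array([ 598.61406789,   97.79775867, 108
[... 181 characters left out ...]
     ]]), 'k1': -0.11306846107585879, 'R': array([[-0.05465421, -0.99850458, -0.00123292],
       [-0.97497372,  0.05363263, -0.21575398],
       [ 0.21549746, -0.0105898 , -0.97644698]]), 't': array([  26.95410646,  632.18027393, 1347.16030747])}
wrist {'camera_matrix': array([[359.00963951,   0.        , 272.62578805],
       [  0.        , 359.00963951, 213.39086224],
       [  0.        ,   0.        ,   1.        ]]), 'k1': -0.06709090917515342, 'R': array([[ 2.24184054e-01, -9.74546815e-01, -1.24570792e-04],
       [-9.31190117e-01, -2.14248010e-01,  2.94928390e-01],
       [-2.87448212e-01, -6.60022432e-02, -9.55519350e-01]]), 't': array([-650.0491787 ,  -32.39449162,  390.686041  ])}
```

View pics/a_top.png

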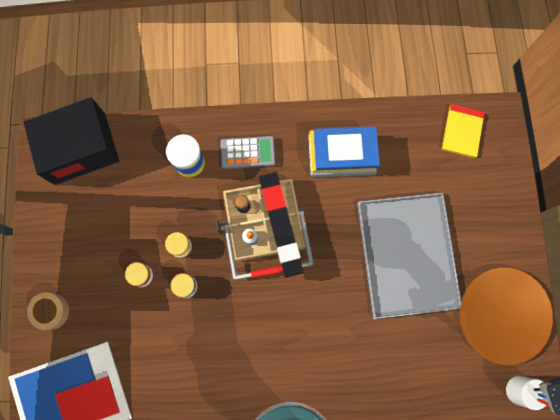

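View pics/a_side.png

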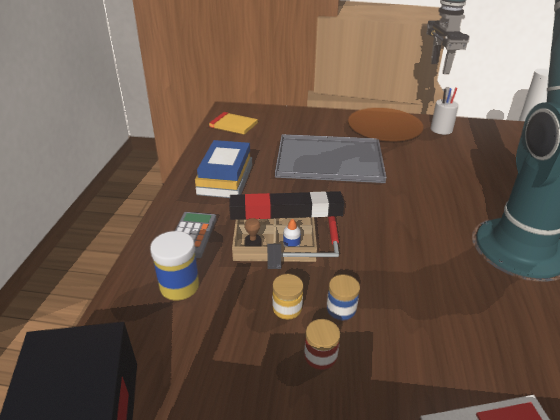

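```bash
cat > h.py <<'E'
from cell import robot, grip, kin, viewer
import numpy as np, cv2
from scipy.spatial.transform import Rotation as Rot
def cam(n):
    i=viewer.camera_info(n); return i["camera_matrix"],i["k1"],i["R"],i["t"]
def proj(n,X,c=None):
    K,k,R,t=c or cam(n); p=np.atleast_2d(X)@R.T+t; s=p[:,:2]/p[:,2:]
    r2=(s**2).sum(1,keepdims=True); s=s*(1+k*r2); return s@K[:2,:2].T+K[:2,2]
def ray(n,uv,z,c=None):
    K,k,R,t=c or cam(n); d=(np.asarray(uv,float)-K[:2,2])/[K[0,0],K[1,1]]; s=d.copy()
    for _ in range(20): s=d/(1+k*(s@s))
    w=R.T@np.array([*s,1]); o=-R.T@t; return o+w*(z-o[2])/w[2]
def pin(name,n,c=None):
    c=c or cam(n); return [(round(d["confidence"],2),(c[2].T@(np.array(d["at"])-c[3])).round(1)) for d in viewer.pinpoint(name,n)]
def snap(n,f):
    c=cam(n); im=viewer.read_camera(n); cv2.imwrite(f"pics/{f}.png",im[:,:,::-1]); return im,c
def down(yaw):
    # tool x -> -z ; tool y (jaw) -> (cos yaw, sin yaw,0)
    x=np.array([0,0,-1.]); y=np.array([np.cos(yaw),np.sin(yaw),0]); return Rot.from_matrix(np.c_[x,y,np.cross(x,y)]).as_rotvec()
E
python3 - <<'E'
from h import *
print(Rot.from_rotvec(robot.observe()["tcp_rot"]).as_matrix().round(2))
for n in ("top","side"):
    viewer.read_camera(n)
    for k in "carrier handle_grip handle_hinge carton glue stamp tray jar_a jar_b jar_c jar_d wipes calculator books".split(): print(n,k,pin(k,n)[:4])
print(robot.observe()["t"])
E
```

```text
[[-0.    0.22 -0.97]
 [ 0.   -0.97 -0.22]
 [-1.   -0.    0.  ]]
top carrier [(0.79, array([5.985e+02, 4.080e+01, 2.000e-01]))]
top handle_grip [(0.91, array([459.3,  17.5,  24.7]))]
top handle_hinge [(0.77, array([597.2,  37.3,  24. ])), (0.54, array([ 483.4, -351.9,    0.8]))]
top carton [(0.58, array([ 5.697e+02, -1.000e-01,  4.230e+01])), (0.29, array([555.9,  80.7,   4.1]))]
top glue [(0.7, array([556.3,  76.4,   0.9]))]
top stamp [(0.78, array([641.6,  90.3,   4.2]))]
top tray [(0.6, array([ 482.8, -350. ,    3.4]))]
top jar_a [(0.83, array([429.8, 254.7,   5.2])), (0.72, array([464.9, 378.1,   3.8])), (0.57, array([541.4, 270. ,  -5.5])), (0.31, array([798.4,  73.4,   2.7]))]
top jar_b [(0.83, array([429.8, 254.7,   5.2])), (0.72, array([464.9, 378.1,   3.8])), (0.57, array([541.4, 270. ,  -5.5])), (0.31, array([798.4,  73.4,   2.7]))]
top jar_c [(0.83, array([429.8, 254.7,   5.2])), (0.72, array([464.9, 378.1,   3.8])), (0.57, array([541.4, 270. ,  -5.5])), (0.31, array([798.4,  73.4,   2.7]))]
top jar_d [(0.83, array([429.8, 254.7,   5.2])), (0.72, array([464.9, 378.1,   3.8]
[... 811 characters left out ...]
308e+02,  2.560e+02, -2.000e-01]))]
side jar_b [(0.87, array([464.7, 371.8,   2.1])), (0.63, array([542.6, 266.8,   4.5])), (0.56, array([ 4.308e+02,  2.560e+02, -2.000e-01]))]
side jar_c [(0.87, array([464.7, 371.8,   2.1])), (0.63, array([542.6, 266.8,   4.5])), (0.56, array([ 4.308e+02,  2.560e+02, -2.000e-01]))]
side jar_d [(0.87, array([464.7, 371.8,   2.1])), (0.63, array([542.6, 266.8,   4.5])), (0.56, array([ 4.308e+02,  2.560e+02, -2.000e-01]))]
side wipes [(0.8, array([ 7.804e+02,  2.419e+02, -7.000e-01])), (0.62, array([459.3,  17.2,  32.9]))]
side calculator [(0.65, array([ 7.987e+02,  7.040e+01, -4.000e-01]))]
side books [(0.95, array([ 7.730e+02, -1.908e+02,  2.000e-01]))]
1.65
```

The top and side views show three jars: blue, red and yellow. Glue and stamp are both in the carrier. I'll get a closer wrist view to refine the positions.

```bash
python3 - <<'E'
from h import *
robot.movep([500,30,330],down(0.137-np.pi/2))
im,c=snap("wrist","b_wrist")
print(robot.observe()["t"], robot.observe()["joints"].round(2))
for k in "carrier handle_grip handle_hinge carton glue stamp".split(): print(k,pin(k,"wrist",c)[:4])
m=viewer.silhouettes("carton","wrist")
print([(d["confidence"],cv2.minAreaRect(np.argwhere(d["mask"])[:,::-1].astype(np.float32))) for d in m])
psi=0.137; o=np.array([597.5,36.5,0]);R=Rot.from_euler('z',psi).as_matrix()
def dr(im,n,c,pts,col,close=True):
    p=proj(n,np.array(pts)@R.T+o,c); cv2.polylines(im,[p.round().astype(int).reshape(-1,1,2)],close,col,1)
for n in("wrist","top"):
    if n=="top": im,c=snap("top","b_top0")
    im=im[:,:,::-1].copy()
    dr(im,n,c,[(95,95,40),(95,-95,40),(-95,-95,40),(-95,95,40)],(0,255,0))
    dr(im,n,c,[(-140,60,28),(-140,-60,28)],(255,255,0))
    if n=="top": im=cv2.resize(im[150:310,190:350],None,fx=3.7,fy=3.7)
    cv2.imwrite(f"pics/b_{n}_o.png",im)
E
```

```text
4.3833 [ 0.6   0.2  -0.82  1.77  0.15  1.23 -1.7 ]
carrier [(0.95, array([595.4,  32.6,  -1.5]))]
handle_grip [(0.59, array([461.7,  20.2,  27.9]))]
handle_hinge [(0.94, array([597.2,  36.1,  26.5]))]
carton [(0.75, array([577.8,  -4.5,  36.1]))]
glue [(0.59, array([553.9,  77.8,   7.5]))]
stamp [(0.62, array([643.4,  91.2,   3.5])), (0.47, array([557.3,  78.4,   5.5]))]
[(0.95, ((311.85882568359375, 114.63528442382812), (230.65696716308594, 49.77223587036133), 88.49256896972656))]
```

View pics/b_wrist_o.png

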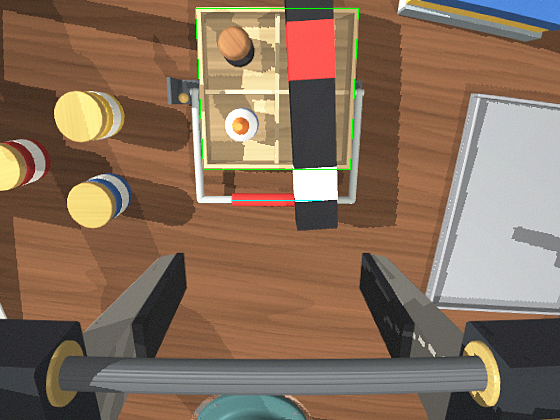

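View pics/b_top_o.png

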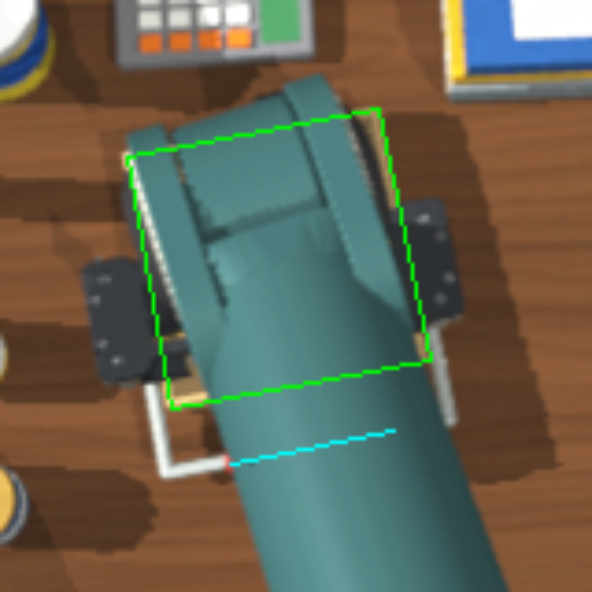

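The carrier model with yaw 0.137 rad and centre (597.5, 36.5) lines up with the rim at wrist px (197–358, 8–168). The carton's near end is at about (297–337, 230). Next I'll fit the tray and the carton's edges.

```bash
python3 - <<'E'
from h import *
c=cam("wrist")
for uv in [(294,168),(338,168),(291,82),(333,80),(297,229),(337,228)]: print(uv,ray("wrist",uv,80,c).round(1))
im,ct=snap("top","c_top")
m=viewer.silhouettes("tray","top")[0]; print(m["confidence"])
# warp mask boundary to z=20 plane
cs,_=cv2.findContours(m["mask"].astype(np.uint8),0,1); q=max(cs,key=cv2.contourArea)[:,0]
w=np.array([ray("top",p,20,ct)[:2] for p in q],np.float32); print(cv2.minAreaRect(w))
# carton in a_top
for uv in [(259,177),(276,173),(284,275),(301,271)]: print(ray("top",uv,80,ct).round(1))
im=cv2.imread("pics/a_top.png"); cv2.imwrite("pics/c_z.png",cv2.resize(im[160:290,210:340],None,fx=4.5,fy=4.5,interpolation=cv2.INTER_CUBIC))
E
```

```text
(294, 168) [514.    5.7  80. ]
(338, 168) [521.2 -45.8  80. ]
(291, 82) [608.7  23.5  80. ]
(333, 80) [617.4 -22.2  80. ]
(297, 229) [439.3  -9.6  80. ]
(337, 228) [447.3 -58.6  80. ]
0.61
((482.175048828125, -346.6650085449219), (322.1742858886719, 246.52703857421875), 3.039562702178955)
[703.2  44.4  80. ]
[711.7  -1.3  80. ]
[441.   -7.3  80. ]
[448.7 -51.3  80. ]
```

View pics/c_z.png

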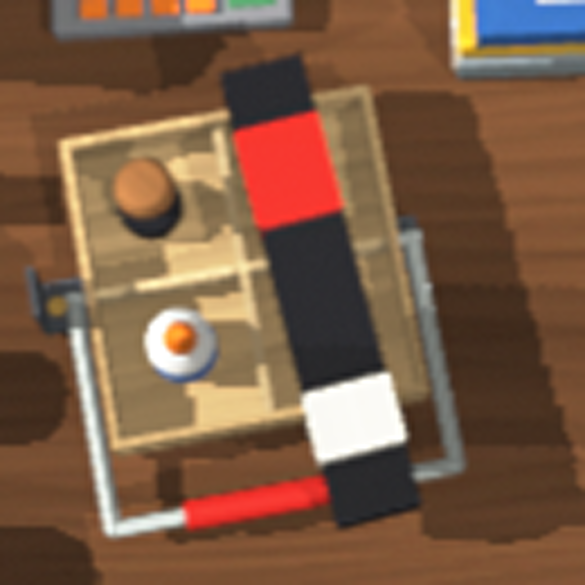

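Carton centre comes out at about (575.5, −5.5) with yaw 0.197; its measured length is 268 mm against 275. The tray is at (482, −348) with yaw 0.053. Picking the carton.

```bash
python3 - <<'E'
from h import *
a=down(.197-np.pi/2)
grip(0.74,40)
robot.movep([575,-5.5,130],a)
robot.servo_line([575,-5.5,47],120)
print(robot.observe()["tcp_pos"].round(1),robot.observe()["contact_force"].round(1))
grip(0.0,40); print(robot.observe()["grip_width"]*92)
robot.servo_line([575,-5.5,120],100)
o=robot.observe();print(o["contact_force"].round(1),o["wrist_torque"].round(2))
robot.servo_line([575,-5.5,200],200)
snap("wrist","d_w");snap("side","d_s")
print(robot.observe()["t"],robot.observe()["grip_width"]*92)
E
```

```text
[575.6  -5.3  47.7] [0.1 0.7 0.4]
49.70421167813675
[ 0.5 -0.2 -1.8] [ 0.03  0.04 -0.  ]
9.0667 49.94045101234624
```

View pics/d_s.png

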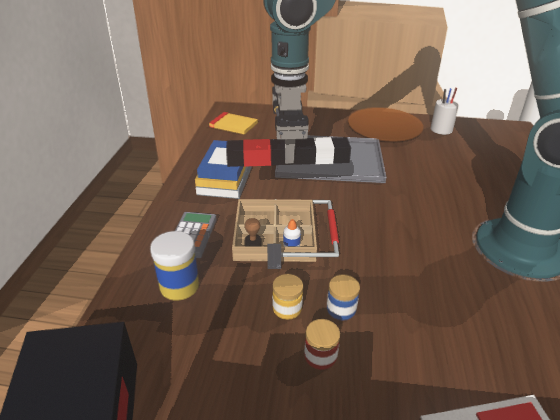

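The carton is held level at px (230–350, 152) and is clear of the carrier. Placing it in the tray.

```bash
python3 - <<'E'
from h import *
y=.053; T=np.array([482,-348,0]); R=Rot.from_euler('z',y).as_matrix()
p=T+R@[1,-47,0]; a=down(y-np.pi/2)
robot.movep([p[0],p[1],180],a)
robot.servo_line([p[0],p[1],40],150)
robot.servo_line([p[0],p[1],13],40)
robot.hold(.2)
o=robot.observe();print(o["tcp_pos"].round(1),o["contact_force"].round(1))
for z in (12,11,10):
    if o["contact_force"][2]>3: break
    robot.servo_line([p[0],p[1],z],20); o=robot.observe();print(z,o["contact_force"].round(1))
grip(0.7); 
robot.servo_line([p[0],p[1],120],200)
snap("wrist","e_w");snap("side","e_s")
print(robot.observe()["t"])
# look at carrier
robot.movep([500,30,330],down(0.137-np.pi/2))
im,c=snap("wrist","e_w2")
for k in "glue stamp jar_a".split(): print(k,pin(k,"wrist",c)[:4])
for k in "glue stamp".split():
    for d in viewer.silhouettes(k,"wrist")[:2]: print(k,round(d["confidence"],2),cv2.boundingRect(d["mask"].astype(np.uint8)))
y=.137
for yw in (y,y-np.pi,y+np.pi/2,y-np.pi/2):
  print(yw,[kin.ik(q,down(yw)) is not None for q in ([554,78,40],[642,91,40],[540,-290,40],[400,-300,40],[465,375,40],[430,255,40],[541,268,40],[620,140,40])])
print(robot.observe()["t"])
E
```

```text
[ 485.6 -394.8   12.9] [-0.2 -0.1 -2. ]
12 [-2.7  2.   5. ]
14.1167
glue [(0.6, array([554.5,  79.6,   7.7]))]
stamp [(0.91, array([642.6,  90.4,   1.6]))]
jar_a [(0.94, array([465.6, 370.6,  -3.2])), (0.75, array([537.7, 270.6,  -1.8])), (0.64, array([429.2, 258.4,  -1.2]))]
glue 0.6 (223, 108, 35, 33)
stamp 0.93 (217, 26, 37, 41)
0.137 [True, True, True, True, True, True, True, True]
-3.004592653589793 [True, True, True, True, True, True, True, True]
1.7077963267948966 [True, True, True, True, True, True, True, True]
-1.4337963267948965 [True, True, True, True, True, True, True, True]
16.15
```

View pics/e_w2.png

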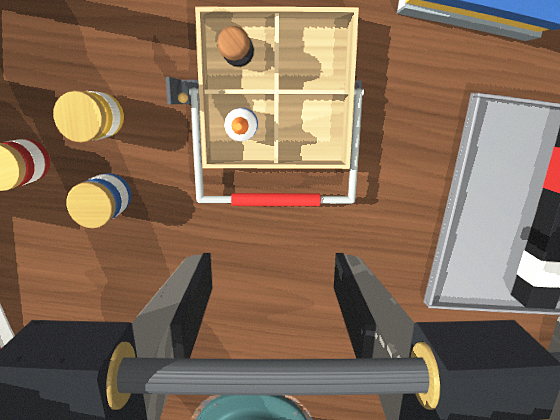

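View pics/e_s.png

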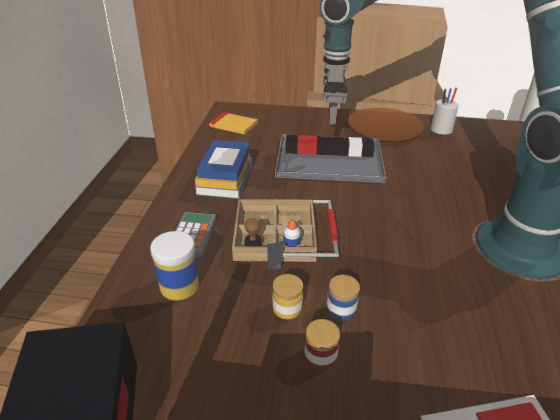

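The carton lies flat in the tray. The stamp shows at wrist px (235, 45) and the glue at (240, 124), and both are upright. Next I'll move the glue, re-check the stamp, then move it too.

```bash
cat >> h.py <<'E'
PSI=.137; CO=np.array([597.5,36.5,0]); CR=Rot.from_euler('z',PSI).as_matrix()
TY=.053; TO=np.array([482,-348,0]); TR=Rot.from_euler('z',TY).as_matrix()
def best(name,near,cams=("top","side"),tol=60):
    out=[]
    for n in cams:
        c=cam(n); viewer.read_camera(n)
        l=[p for q,p in pin(name,n,c) if np.hypot(*(p[:2]-near))<tol]
        if l: out.append(l[0])
    print(name,out); return np.mean(out,0)
def pick(x,y,z,yaw,op,N,up=180,zap=130):
    a=down(yaw); grip(op,N); robot.movep([x,y,zap],a); robot.servo_line([x,y,z],100)
    o=robot.observe(); print("at",o["tcp_pos"].round(1),o["contact_force"].round(1))
    grip(0.0,N); print("w",round(robot.observe()["grip_width"]*92,1))
    robot.servo_line([x,y,z+20],60); robot.servo_line([x,y,up],180)
    o=robot.observe(); print("up w",round(o["grip_width"]*92,1),o["contact_force"].round(1))
def place(x,y,z,yaw,op,up=180):
    a=down(yaw); robot.movep([x,y,up],a); robot.servo_line([x,y,z+25],150); robot.servo_line([x,y,z+1.5],40)
    for dz in (1,.5,0,-.5,-1,-1.5,-2,-2.5):
        robot.servo_line([x,y,z+dz],15); f=robot.observe()["contact_force"][2]
        if f>2: break
    print("placed dz",dz,robot.observe()["contact_force"].round(1))
    grip(op); robot.servo_line([x,y,up],150)
E
python3 - <<'E'
from h import *
yw=PSI-np.pi/4
pick(554.5,78.5,34,yw,.6,15)
p=TO+TR@[-75,55,0]; place(p[0],p[1],34,yw,.62)
s=best("stamp",(642,91)); im,c=snap("wrist","f_w")
snap("side","f_s"); print(robot.observe()["t"])
E
```

```text
at [555.   78.7  34.6] [0.4 0.7 0.3]
w 40.1
up w 39.7 [-0.6 -0.5 -1.2]
placed dz 0 [-1.2  0.   4.9]
stamp [array([641. ,  91.4,   7.3])]
25.9917
```

View pics/f_s.png

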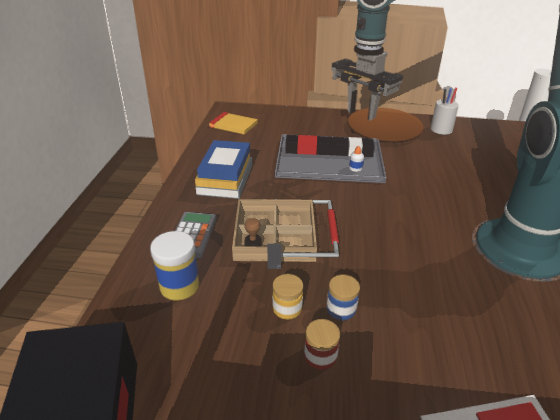

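The glue stands in the tray at px (357, 160). The stamp hasn't moved, so it goes next.

```bash
python3 - <<'E'
from h import *
yw=PSI-np.pi/4
pick(642,91,42,yw,.6,15)
p=TO+TR@[65,55,0]; place(p[0],p[1],42,yw,.62)
robot.movep([450,150,330],down(PSI-np.pi/2))
im,c=snap("wrist","g_w"); snap("side","g_s"); snap("top","g_t")
print("wrist",pin("jar_a","wrist",c)); print("top",pin("jar_a","top")); print("side",pin("jar_a","side"))
print(robot.observe()["t"])
E
```

```text
at [642.5  91.3  42.7] [0.3 0.7 0.4]
w 39.4
up w 39.7 [ 0.2 -0.9 -2. ]
placed dz 0 [-1.1  0.8  4.9]
wrist [(0.96, array([465.9, 373. ,  -4.3]))]
top [(0.72, array([463.9, 378.5,   0.6])), (0.69, array([ 403.4, -296.7,    3.8])), (0.45, array([429.5, 253. ,   3.7]))]
side [(0.93, array([431.8, 253.2,   1.3])), (0.92, array([467.9, 369.8,   2.9])), (0.69, array([536.9, 270.1,   0.7]))]
37.9917
```

View pics/g_s.png

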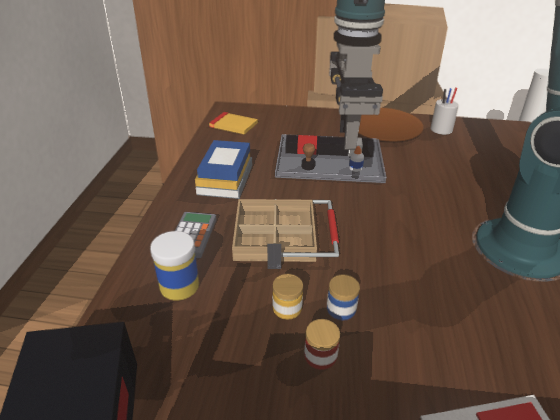

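View pics/g_w.png

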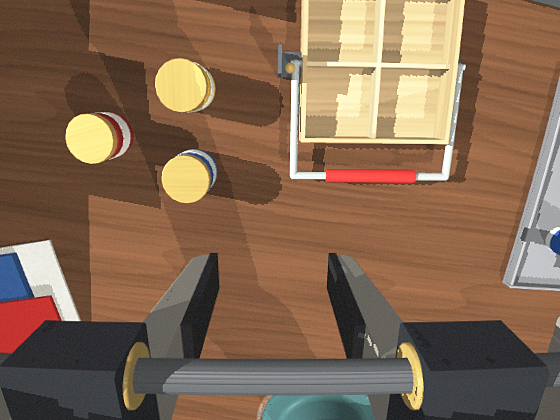

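The tray now holds the carton, glue and stamp, and the carrier is empty. In the wrist view the lid centres are yellow (183, 85), red (91, 138) and blue (187, 177). I'll refine those and move the yellow jar first.

```bash
python3 - <<'E'
from h import *
c=cam("wrist")
L={k:ray("wrist",uv,70,c) for k,uv in dict(y=(183,85),r=(91,138),b=(187,177)).items()}
print({k:v.round(1) for k,v in L.items()})
x,y,_=L["y"]
yw=PSI-np.pi/4
ok=np.hypot(x-540,y-269)<12; print(ok)
if ok:
    pick(x,y,38,yw,.92,25)
    p=CO+CR@[46,-46,0]; place(p[0],p[1],43,yw,.8)
    robot.movep([450,150,330],down(PSI-np.pi/2))
    snap("wrist","i_w"); snap("side","i_s"); print(robot.observe()["t"])
E
```

```text
{'y': array([540.1, 264.2,  70. ]), 'r': array([466.5, 370.5,  70. ]), 'b': array([434.1, 251.9,  70. ])}
True
at [540.4 264.7  38.6] [-0.  -0.2  0.6]
w 59.6
up w 59.6 [ 0.7  0.7 -2.5]
placed dz 0 [-2.7 -0.2  3.1]
48.6
```

View pics/i_w.png

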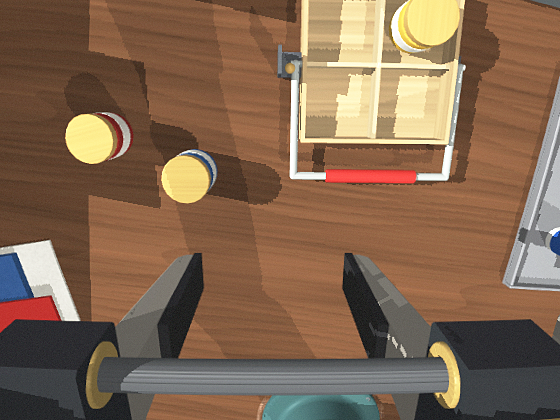

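View pics/i_s.png

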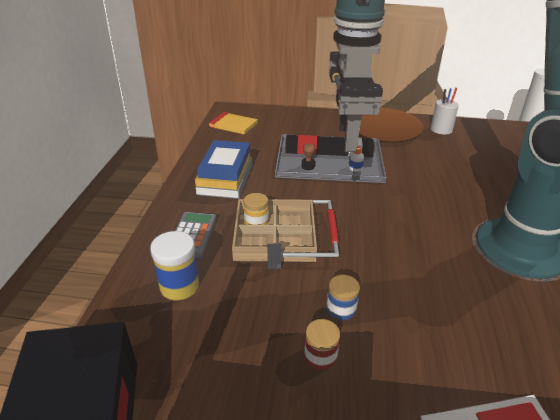

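The yellow jar stands upright in the (+x, −y) compartment. Red (91, 138) and blue (188, 177) haven't moved. Red is next.

```bash
python3 - <<'E'
from h import *
x,y=466.5,370.5
pick(x,y,38,PSI+np.pi/4,.92,25)
p=CO+CR@[-46,-46,0]; place(p[0],p[1],43,PSI+np.pi/4,.8)
robot.movep([450,150,330],down(PSI-np.pi/2))
snap("wrist","j_w"); snap("side","j_s"); print(robot.observe()["t"])
E
```

```text
at [466.7 371.   38.6] [-0.1 -0.7  1.1]
w 59.6
up w 59.6 [-0.8  0.2 -2.7]
placed dz 0 [-0.9 -0.4  3.6]
60.5167
```

View pics/j_w.png

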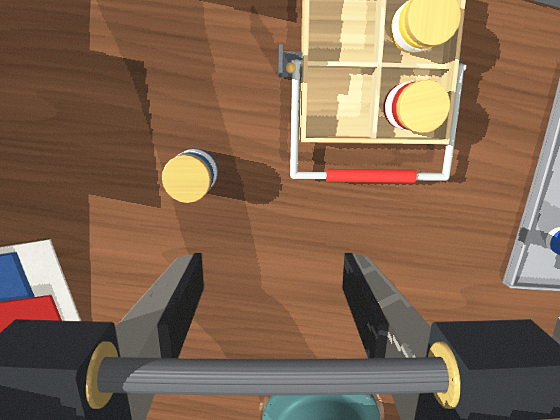

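View pics/j_s.png

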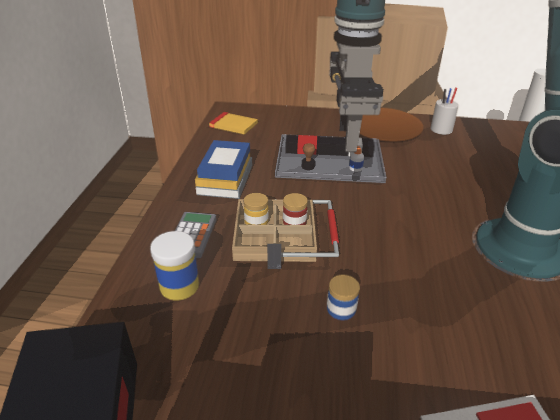

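The red jar is placed, and blue is unmoved at (188, 177).

```bash
python3 - <<'E'
from h import *
x,y=434.1,251.9
pick(x,y,38,PSI+np.pi/4,.92,25)
p=CO+CR@[46,46,0]; place(p[0],p[1],43,PSI+np.pi/4,.8)
robot.movep([450,100,350],down(PSI-np.pi/2))
im,c=snap("wrist","k_w"); snap("side","k_s")
print(pin("handle_grip","wrist",c),pin("handle_grip","side")); print(robot.observe()["t"])
E
```

```text
at [434.4 252.3  38.5] [ 0.3  0.3 -0.2]
w 59.7
up w 59.4 [-0.  -1.5 -3.3]
placed dz -0.5 [-2.9 -1.7  6.3]
[(0.63, array([459.8,  17.2,  28.3]))] [(0.87, array([460.5,  19.5,  32.5])), (0.62, array([554.3, -15.8,   5.9]))]
72.2417
```

View pics/k_w.png

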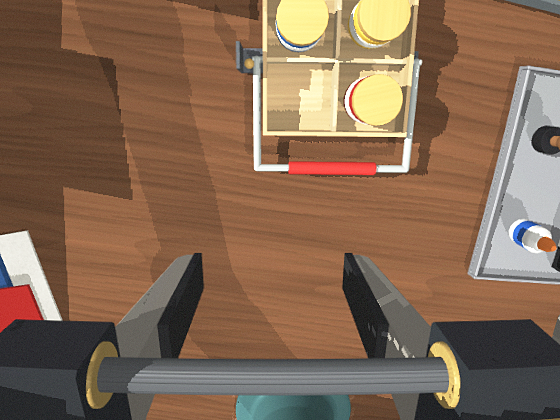

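View pics/k_s.png

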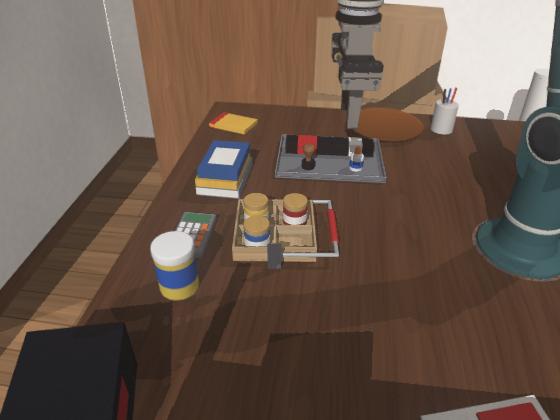

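All three jars stand upright in separate compartments. Red bar centre is at wrist px (332, 168). I'll verify it, then swing the handle along its arc.

```bash
python3 - <<'E'
from h import *
g=ray("wrist",(332,168.5),30); print("bar seen",g.round(1), "model",(CO+CR@[-140,0,28]).round(1))
a=down(PSI)
def P(th,r=140): return CO+CR@[-r*np.cos(th),0,28+r*np.sin(th)-18.5]
for th in np.linspace(0,1.58,9): 
    assert kin.ik(P(th),a) is not None, th
grip(.39,20)
p=P(0); robot.movep(p+[0,0,110],a); im,c=snap("wrist","l_w")
E
```

```text
bar seen [459.   18.1  30. ] model [458.8  17.4  28. ]
```

View pics/l_w.png

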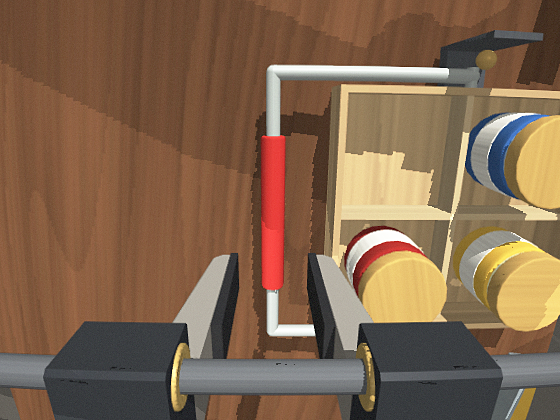

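The bar at px (272, 215) is centred between the open fingers, so I'll descend, grip and swing.

```bash
python3 - <<'E'
from h import *
a=down(PSI)
def P(th,r=140): return CO+CR@[-r*np.cos(th),0,28+r*np.sin(th)-18.5]
robot.servo_line(P(0),80); o=robot.observe(); print(o["tcp_pos"].round(1),o["contact_force"].round(1))
grip(0,20); print(robot.observe()["grip_width"]*92)
ok=True
for th in list(np.arange(.1,1.25,.1))+list(np.arange(1.25,1.575,.04))+[1.575]:
    robot.servo_line(P(th),90 if th<1.2 else 50); o=robot.observe()
    f=CR.T@o["contact_force"]; print(round(th,2),f.round(1),round(o["grip_width"]*92,1))
    if np.abs(f).max()>25: print("STOP"); break
snap("side","m_s"); print(o["t"])
E
```

```text
[459.1  17.4   9.9] [ 0.5  0.3 -0.1]
17.34132862195386
0.1 [ 4.   0.1 -2.2] 17.3
0.2 [ 6.7  1.2 -3.3] 17.3
0.3 [ 6.7 -0.  -5.2] 17.2
0.4 [ 8.3 -0.3 -6. ] 17.7
0.5 [ 9.7 -0.2 -7.9] 17.4
0.6 [ 12.1   0.4 -10.5] 17.1
0.7 [ 10.6  -1.4 -11.2] 17.4
0.8 [  7.5  -0.7 -11.1] 17.1
0.9 [  5.9  -0.7 -10.5] 17.5
1.0 [ 1.9 -1.7 -7.6] 17.4
1.1 [-2.9 -3.8  1.6] 17.2
1.2 [-6.1 -4.9  5. ] 17.2
1.25 [-4.9 -4.1  5.9] 17.2
1.29 [-3.6 -4.3  4.2] 17.4
1.33 [-3.2 -4.8  6.5] 17.3
1.37 [-3.6 -5.6  5.2] 17.5
1.41 [-0.5 -4.7  4.9] 17.2
1.45 [ 1.8 -5.2  3.2] 17.2
1.49 [ 2.  -4.5  3.3] 17.2
1.53 [-0.4 -5.3  2.5] 17.8
1.57 [-1.6 -5.5  2.2] 17.4
1.57 [-2.2 -5.8  2. ] 17.2
82.475
```

View pics/m_s.png

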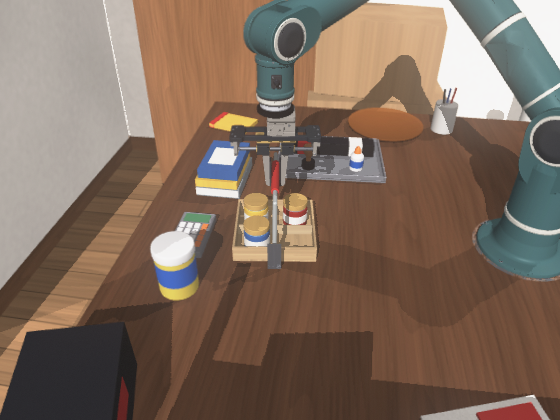

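The handle is upright with moderate forces. I'll release, retreat and check.

```bash
python3 - <<'E'
from h import *
grip(.5); robot.hold(.3)
p=robot.observe()["tcp_pos"]; robot.servo_line(p+[0,0,60],80); robot.servo_line([p[0],p[1],330],150)
robot.movep([420,60,330],down(PSI-np.pi/2))
im,c=snap("wrist","n_w"); print(pin("handle_grip","wrist",c)); snap("side","n_s"); print(pin("handle_grip","side"))
robot.movep([350,-230,350],down(PSI-np.pi/2))
im,c=snap("wrist","n_w2");im,_=snap("top","n_t");  print(pin("handle_grip","top")); snap("side","n_s2"); print(pin("handle_grip","side"))
print("model upright",CO+CR@[0,0,168]); print(robot.observe()["t"])
for k in ("glue","stamp","carton","wipes","calculator","books"): print(k,pin(k,"side")[:2],pin(k,"top")[:2])
s=cv2.imread("pics/n_s2.png"); cv2.imwrite("pics/n_z.png",cv2.resize(s[110:280,190:400],None,fx=3.5,fy=3.5,interpolation=cv2.INTER_CUBIC))
E
```

```text
[]
[(0.93, array([596.2,  38.3, 171.1])), (0.33, array([596.4,  33.8,   4.2]))]
[(0.73, array([594.5,  36.6, 166.8])), (0.17, array([ 404.4, -296.9,    3. ]))]
[(0.93, array([595.4,  35.1, 172. ]))]
model upright [597.5  36.5 168. ]
87.9917
glue [(0.53, array([ 399.5, -295.5,    7.5]))] [(0.47, array([ 403.6, -300.7,    4.6]))]
stamp [(0.84, array([ 543.8, -289.4,    8.5])), (0.57, array([650. ,   1.5,   9.9]))] [(0.48, array([ 5.479e+02, -2.898e+02,  1.000e-01])), (0.43, array([598.4,  41. ,  24. ]))]
carton [] [(0.69, array([ 481.4, -388.2,    7.3]))]
wipes [(0.55, array([777.6, 239.1,  -1. ])), (0.33, array([ 399.1, -296.9,    4.6]))] [(0.74, array([776.7, 246.5,   1.2]))]
calculator [(0.29, array([7.773e+02, 2.402e+02, 7.000e-01]))] [(0.66, array([797. ,  76.6,   4.5]))]
books [(0.85, array([ 7.755e+02, -1.921e+02, -3.000e-01]))] [(0.59, array([ 779. , -187.3,    1.7])), (0.39, array([601.2,  40.6,  24.9]))]
```

View pics/n_z.png

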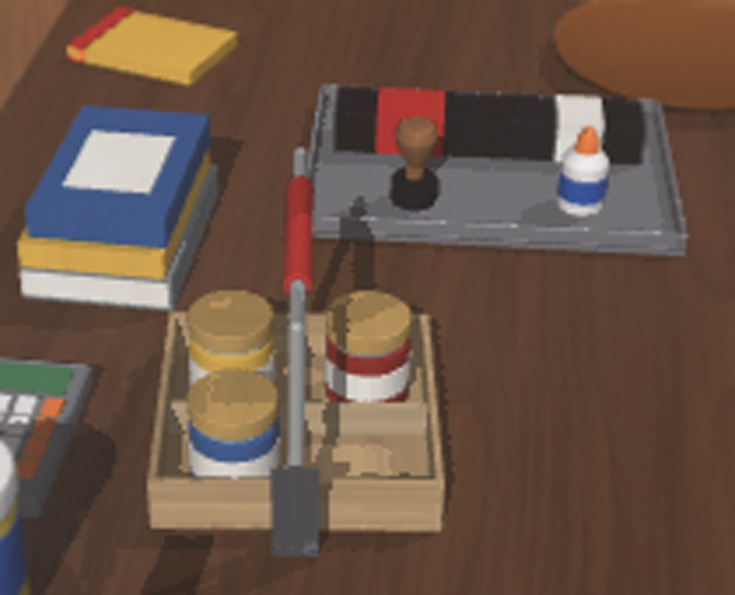

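View pics/n_t.png

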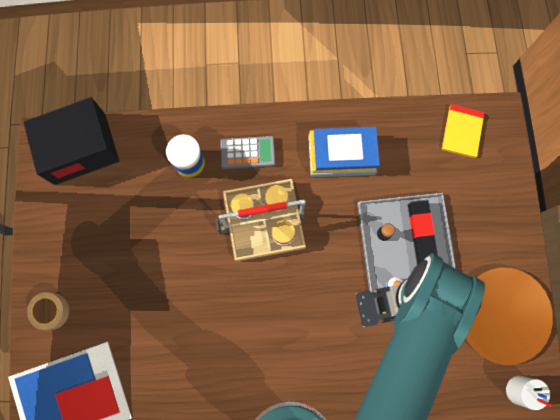

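View pics/n_w2.png

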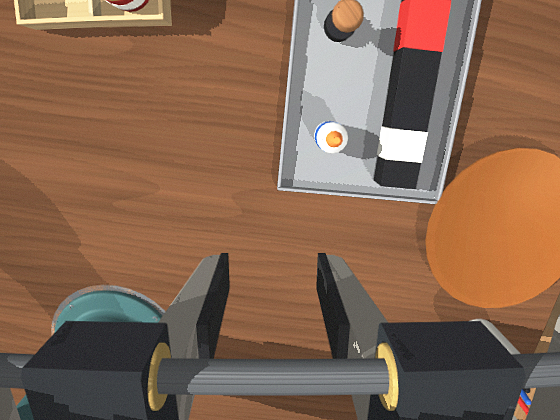

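All checks pass: the handle is upright at about (596, 37, 170), the jars are upright, and the carton lies flat in the tray. No green jar shows in any view. Handing in.

```bash
python3 - <<'E'
from h import *
robot.job_done(); print(robot.observe()["t"])
E
```

```text
the job is handed in; nothing more can be done
the job is handed in; nothing more can be done
```

The job is done and handed in at about 89 s of the 210 s allowed; the system gives no verdict.

- **Tray:** I moved the carton, glue bottle and hand stamp there first. The carton lies flat on the floor, and the glue and stamp stand upright beside it.
- **Jars:** I set the yellow, red and blue jars down gently, each in its own compartment. No green jar showed in any view, so the fourth compartment is empty.
- **Handle:** I swung it up past the catch and let go. It stayed upright by itself, measured within about 4 mm of the expected upright position. The highest force reading on the tool during the swing was about 12 N along any one axis.
- **Last checks:** The final pictures showed everything in place and the arm clear. The wipes, calculator and books read within a few millimetres of where they started.
- **Missed readings:** In the final round, the networks missed the handle grip in one wrist picture and the carton in the side view. They also put the calculator at the wipes' position in the side view, at low confidence. The other cameras and the pictures themselves covered all three.
- **Knocks:** I saw no sign that any jar, the glue or the stamp had been knocked aside.

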